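Fit the grinding cup on the nut mill and hold it pressed

ROBOT

A 7-joint arm with a two-finger parallel gripper is mounted at the origin on a cart in front of the work surface, level with it; the furniture and walls round the work are solid. World frame = base frame: x ahead of the robot, y to its left, z up, the work surface at z = 0. Lengths are in m, angles in rad, forces in N, time in s.
With the tool pointing down it reaches from about 0.35 to 0.9 m from the base axis. Payload 8.1 kg.
Tool frame: the origin (TCP) lies midway between the tips of the shut fingers; the grasp point (between the pads) lies 19 mm behind it; z points along the fingers, y is the line along which they close (so a half turn about z gives the same grasp; the last joint's range is limited). The gripper opens to 92 mm and grips with 3 to 60 N. Pads are 19 mm wide; open, the fingers measure 130 mm over their backs; the gripper's body (75 mm by 190 mm) begins 47 mm behind the grasp point.
Start: joints at [-1.335, 0.434, 0.025, 1.573, -0.012, 1.134, -0.075], TCP at [0.208, 0.589, 0.227] pointing down, gripper open.
Joint ranges: [-2.62, 2.62], [-0.44, 2.09], [-1.27, 1.32], [0.08, 2.57], [-1.32, 4.46], [0.12, 2], [-2.74, 2.74]. Speed limits (rad/s): [2.22, 2.22, 3.01, 3.01, 3.14, 3.14, 3.14].

INTERFACE

Orientations are given as a rotation vector (axis times angle).
In Python, from cell import arm gives the robot as it stands.
- The arm moves only by the tool carry_out, never from a script. Its arguments are lists of equal length, an entry for each row: "claw": the finger opening in cm, from 0 to 9.18; "delta_pos": the shift along the tool's x, y, z in cm, a list of three; "angular": the turn, a rotation vector about the tool's x, y, z in rad, a list of three. In form: {"claw": [claw, ...], "delta_pos": [[dx, dy, dz], ...], "angular": [[ax, ay, az], ...]}. A call has 1 to 20 rows; each row shifts and turns the commanded pose from where the row before left it, along the tool's axes as they then stand; what a row does not reach is not made up. A row lasts 1/10 s, in which the tool goes at most 50 mm and 8.59 degrees, less where a joint would pass 70% of its speed; a pose out of reach is approached as far as the arm can. A call with a gripper value outside its range is refused whole. The fingers move at their own pace and stop on an object; "force" is the grip in N (left out, the last holds). Time passes only in rows, so rows that do not move let the fingers close. It gives the time, the measured TCP pose, the force, the opening and the grip force at its end, in the units of the state.
- arm.observe(): the state, without advancing time (a new reading comes with each control period).
- arm.get_image(name): name is "side" or "top" or "wrist"; returns a dict with "frame" (400x640x3 uint8, red, green, blue), "mtx" (3x3 intrinsics, pixels), "dist" ([k1, k2, p1, p2, k3] as OpenCV has them; the pictures are not rectified), "T" (4x4, takes a point from camera to world coordinates). Camera axes: x right, y down, z forward; pixel columns grow to the right and rows downward; lengths in m; the calibration is good to about 2 mm. A picture is of the moment at which its call begins. There is no depth.
- arm.sign_off(): hands the job in; it is judged then, once.
Trained networks look in a picture, given as the dict that the camera call returned (one of the last four; its "shot" number tells which), for a name from the list of things; names that differ only in an ending like _2 or _b are one class to them, and where a whole thing is asked for, a point or a joint stands for the part that bears it (a point fixed in the world has none). Each returns a list of dicts, best first, with "conf" (0 to 1); they miss things now and then, are a little off and sometimes report something else, mostly with a low value. They report only what shows in the picture. A call takes as long as a camera call. They do not tell look-alikes from the thing itself.
- arm.look_for(label, picture): "centre" ([column, row] as shares, 0 to 1, of the picture: columns of its width, rows of its height, amid what is visible of it).
- arm.trace(label, picture): "region" (400x640 bool, what is visible of it) and "centre" ([column, row] as shares, 0 to 1, of the picture: columns of its width, rows of its height, amid what is visible of it).
- arm.place_of(label, picture): "centre" ([column, row] as shares, 0 to 1, of the picture: columns of its width, rows of its height: a listed point, or the origin of a listed thing).
The state is a dict: "clock": time; "joints": joint angles; "dq": joint speeds; "joint_efforts": joint torques, N m; "position": TCP position; "ee_rot": TCP orientation; "force": force on the tool from outside, world axes, zero at the start; "ft_torque": the same for the moment, N m; "width": opening from 0.0 (shut) to 1.0 (fully open); "gripper_force": force on a finger pad.
Only numpy, scipy, OpenCV 4.12 (cv2) and the standard library are available. Lean on these libraries where they do the work, as an engineer would, in place of code of your own. Each camera call takes 0.05 s, during which the arm holds its last target. There are 200 camera calls.

TASK

The nut mill's cup is back from the wash and needs its test run: lift the dust cap off the mill and set it down, right way up, on a free patch of the counter. Then stand the grinding cup upright in the mill's well, turn it until its splines mesh with the red drive and it drops home (never ram it tooth on tooth), and push it gently by its bar grip all the way down against the spring ring. The mill runs only while the cup is pressed, so finish still gripping it and holding it down; leave everything else on the counter as it is.

Things in the scene. Friction and masses are not known exactly. Their poses are not given: they have to be found in the camera images.
- mill: Nut mill motor base, fixed to the counter: round white housing 124 mm across and 70 mm high, with an upright steel collar (outer radius 44.5 mm) on top round an open well. Origin at the centre of its underside, z up, -x is the side with the green lamp. The well is coaxial with the origin
- mill_drive (a joint): Angle (rad) of the red six-toothed drive star in the middle of the well, counterclockwise from above; at 0 one tooth points along the mill's +x, the others every 60 degrees. Teeth 5.5 mm wide, reaching out to radius 18 mm, tops 94 mm above the mill's origin. It keeps its angle against up to about 0.3 N m and turns beyond that
- mill_press (a joint): Travel (m) of the grey spring ring round the drive, downward positive: 0 up, its top then at 80 mm above the mill's origin; 0.006 fully down, on a hard stop. The spring pushes back with 6 N at 0 and 12 N at 0.006
- cup: Closed steel grinding cup, loose, upright on the counter, 109 mm high, 0.11 to 0.22 kg. Origin at the centre of its underside, z up. Foot of radius 30 mm (edge bevelled 3 mm) up to 40 mm height, body of radius 34 mm above, black cap of radius 35.5 mm to 74 mm, bar grip on the cap. Its underside is 80 mm above the mill's origin when home on the raised ring, 74 mm when pressed fully down
- dust_cap: Loose round black dust cap, 0.09 kg, lying over the mill's collar at the start: 102 mm across, 18 mm high, hollow underside 14 mm deep, bar grip on top. Origin at the centre of its lower rim, z up
- desk_bell: Bystander: silver desk bell, 70 mm across, 44 mm high; origin at the centre of its underside. The strip of counter to its left (+y), in front of the marble board, is free for about 200 mm along y and 110 mm along x
- gift_box: Bystander: cream gift box with a gold ribbon, 74 x 74 mm, 42 mm high; origin at the centre of its underside
- ribbon_red: Bystander: spool of red ribbon, 60 mm across, 28 mm high; origin at the centre of its underside
- marble_board: Bystander, fixed: marble board with ten bonbons on it, 130 mm along x, 200 mm along y, 10 mm high, the bonbons up to 35 mm; origin at the centre of its underside
- mill_mouth (a point): Centre of the mouth of the mill's well, on the collar's top rim, 110 mm above the mill's origin. Inner radius 36 mm at the rim, narrowing over 9 mm to 32 mm, then straight
- cup_grip (a point): Grip point on the black bar grip on the cup's cap, 97 mm above the cup's origin: bar 56 mm long (along the cup's x), 22 mm wide (along its y), from 74 mm (top of the cap, fingertips must stay above it) to 109 mm height. In a light grip the cup can swing about the fingers' line when carried fast
- cup_tooth (a point): Lower face of one of six inward teeth in the cup's hollow underside, 2 mm above the underside: 5.5 mm wide, radius 13.5 to 20 mm, one along the cup's +x (under an end of the bar grip), the others every 60 degrees, each under an outside rib. They pass the drive only midway between its teeth, within about 6 degrees; else the cup stops with its underside 92 mm above the mill's origin
- cap_grip (a point): Grip point on the dust cap's bar grip, 41 mm above the cap's origin: bar 44 mm long (along the cap's x), 16 mm wide (along its y), from 18 mm (top of the cap, fingertips must stay above it) to 51 mm height
- ribbon_tin: Bystander, fixed: brown gift tin with its lid ajar, 170 mm along x, 125 mm along y, box 56 mm high, front edge of the lid up to 135 mm high; origin at the centre of the underside
- ribbon_tin_lid (a joint): Opening angle (rad) of the gift tin's lid, hinged at the back, 0 closed; it stands ajar by 0.3 to 0.45 and should stay so
There are look-alikes about, which are no part of the job. What is shaped like the cup but brown is not meant.

How it is judged:
On the way, in this order (a step that is already met when the one before it is completed fails the run):
1. the dust cap is off the mill and stands, let go, the right way up on the counter (height (world z) of dust_cap below 0.006 m and angle between dust_cap's own z axis and vertical below 0.1 rad and contact force between dust_cap and the fingers below 0.5 N), for 0.2 s.
2. the cup stands over the mill's well, held upright (horizontal distance between cup and mill below 0.006 m and height (world z) of cup above 0.07 m and angle between cup's own z axis and vertical below 0.15 rad and contact force between cup and the fingers above 1 N), for 0.05 s.
At the end, for the whole second after the job is handed in: The cup stands meshed in the mill, upright within 0.1 rad and within 4 mm of the well's axis, still held by the gripper and pressing the spring ring at least 4 mm down (of 6) with more than 6 N, at rest; the dust cap lies let go and right way up on the counter (all of step 1 and value of joint mill_press above 0.004 m and z of cup in the frame of mill between 0.07 and 0.077 m and horizontal distance between cup and mill below 0.004 m and angle between cup's own z axis and vertical below 0.1 rad and contact force between cup and mill above 6 N and contact force between cup and the fingers above 1 N and linear speed of each of cup, dust_cap below 0.02 m/s and contact force between dust_cap and the arm below 0.5 N); the arm keeps its last pose, push and grip.
It fails at once if the cup is rammed onto the mill with more than 60 N (contact force between cup and mill above 60 N).
It fails at once if the cup is tipped over (angle between cup's own z axis and vertical above 0.6 rad).
It fails at once if a bystander is pushed away by more than 2 cm (distance of any of desk_bell, gift_box, ribbon_red from where it was at the start of the episode above 0.02 m).
It fails at once if the gift tin's lid is knocked shut or thrown open (value of joint ribbon_tin_lid above 0.8 rad or value of joint ribbon_tin_lid below 0.1 rad).
It also fails if it takes over 58 s, if anything falls off the work surface, if the arm or the gripper's body presses on something with over 40 N, if the wrist force passes 120 N, or if a joint passes its speed limit or range.

## Working session

There is one attempt and no reset: what is moved stays moved. The work goes in short steps, Python scripts to look and compute and a tool call to move; the robot and the scene stay as the last step left them, time stands still between calls to the robot, and variables do not carry over. Pictures are saved under pics/ and viewed, at most 10 in all, crops included, and the job is handed in when it is done.

Besides the shell and the picture viewer there is one more tool, called after ">>>" as name(argument=value, ...), one argument or row to a line, values as JSON. carry_out: Moves the arm, as the interface text tells. Its arguments: {"type":"object","properties":{"claw":{"type":"array","items":{"type":"number"}},"delta_pos":{"type":"array","items":{"type":"array","items":{"type":"number"}}},"angular":{"type":"array","items":{"type":"array","items":{"type":"number"}}},"force":{"type":"number"}},"required":["claw","delta_pos","angular"]}

```bash
mkdir -p pics; ls; python3 - <<'E'
from cell import arm
import cv2,numpy as np
print(arm.observe())
ims=[]
for n in ["side","top"]:
    p=arm.get_image(n); cv2.imwrite(f"pics/{n}0.png",p["frame"][:,:,::-1]); print(n,p["mtx"].tolist(),p["dist"],np.round(p["T"],3).tolist())
    for l in ["mill","cup","dust_cap","cap_grip","cup_grip","mill_mouth","desk_bell","gift_box","ribbon_red","marble_board","ribbon_tin"]:
        print(l,[(np.round(np.array(r["centre"])*[640,400],1).tolist(),round(r["conf"],2)) for r in arm.place_of(l,p)][:4])
E
```

```text
pics
{'clock': 0.0, 'joints': array([-1.33461863,  0.43520191,  0.02497742,  1.57409791, -0.01155491,
        1.13400502, -0.07510264]), 'dq': array([-0.00031323,  0.00032289,  0.00054547, -0.00040514,  0.0004718 ,
       -0.00080887, -0.00159533]), 'joint_efforts': array([ 7.90008398e-04, -6.67839789e+01,  9.85062830e-01, -3.14463508e+01,
       -6.05870923e-02,  4.28708049e-02,  1.49078505e-04]), 'position': array([0.20760942, 0.58896652, 0.22595782]), 'ee_rot': array([-5.29684685e-01, -3.09653432e+00,  2.46027752e-03]), 'force': array([ 0.13523648, -0.23298316, -0.77125112]), 'ft_torque': array([ 0.01482773, -0.03748097,  0.03011724]), 'gripper_force': 0.0, 'width': 0.9976162374550974}
side [[366.9941013647963, 0.0, 314.1709051033023], [0.0, 366.9941013647963, 191.68942675207114], [0.0, 0.0, 1.0]] [0.01287788 0.         0.         0.         0.        ] [[1.0, -0.008, 0.007, 0.614], [-0.01, -0.447, 0.894, -0.821], [-0.004, -0.894, -0.447, 0.531], [0.0, 0.0, 0.0, 1.0]]
mill [([279.5, 351.5], 0.83), ([244.3, 231.5], 0.47)]
cup [([391.5, 267.0], 0.65)]
dust_cap [([271.9, 306.3], 0.66
[... 306 characters left out ...]
.66)]
top [[484.4010318070496, 0.0, 317.04182311934744], [0.0, 484.4010318070496, 201.91245961474456], [0.0, 0.0, 1.0]] [-0.02635185  0.          0.          0.          0.        ] [[-0.001, -0.992, 0.124, 0.425], [-1.0, 0.003, 0.015, 0.017], [-0.015, -0.123, -0.992, 1.532], [0.0, 0.0, 0.0, 1.0]]
mill [([445.2, 222.2], 0.87)]
cup [([252.3, 222.1], 0.88), ([376.4, 146.8], 0.83)]
dust_cap [([457.4, 217.4], 0.79)]
cap_grip [([462.8, 221.8], 0.77)]
cup_grip [([380.6, 135.7], 0.62), ([245.2, 222.2], 0.61)]
mill_mouth []
desk_bell [([324.3, 263.5], 0.84)]
gift_box [([225.3, 253.5], 0.59)]
ribbon_red [([206.8, 201.7], 0.88)]
marble_board [([303.7, 217.0], 0.88)]
ribbon_tin [([374.0, 230.0], 0.81)]
```

View pics/side0.png

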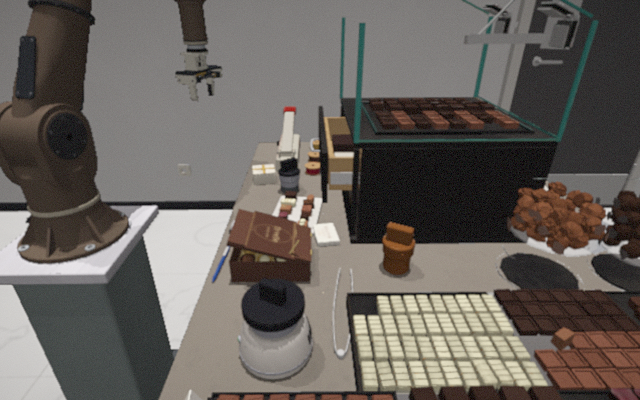

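View pics/top0.png

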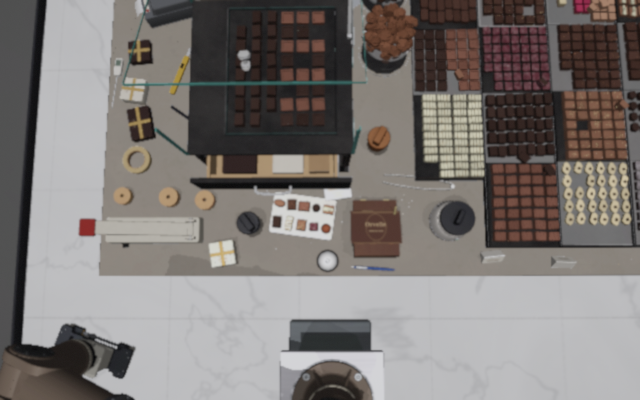

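```bash
cat > h.py <<'E'
import numpy as np, cv2
from cell import arm
def ray(p,uv):
    u=cv2.undistortPoints(np.array([[uv]],float),p["mtx"],np.array(p["dist"],float))[0,0]
    T=np.array(p["T"]); d=T[:3,:3]@np.array([u[0],u[1],1.]); return T[:3,3],d/np.linalg.norm(d)
def at_z(p,uv,z):
    o,d=ray(p,uv); return o+d*(z-o[2])/d[2]
def tri(obs):
    A=np.zeros((3,3));b=np.zeros(3)
    for p,uv in obs:
        o,d=ray(p,uv);M=np.eye(3)-np.outer(d,d);A+=M;b+=M@o
    X=np.linalg.solve(A,b); return X,[np.linalg.norm(np.cross(X-ray(p,uv)[0],ray(p,uv)[1])) for p,uv in obs]
def proj(p,X):
    T=np.linalg.inv(p["T"]); r=cv2.Rodrigues(T[:3,:3])[0]
    return cv2.projectPoints(np.array(X,float).reshape(-1,1,3),r,T[:3,3],p["mtx"],np.array(p["dist"],float))[0][:,0]
def px(r): return np.array(r["centre"])*[640,400]
def find(l,p,f="place_of"): return [(np.round(px(r),1).tolist(),round(r["conf"],2)) for r in getattr(arm,f)(l,p)]
E
python3 - <<'E'
from h import *
t=arm.get_image("top"); s=arm.get_image("side")
for nm,a,b in [("cup",(252.3,222.1),None),("cup_grip",(245.2,222.2),(286.4,161.0)),("cap_grip",(462.8,221.8),(273.2,287.6)),("capo",(457.4,217.4),(271.9,306.3)),("mill",(445.2,222.2),(279.5,351.5)),("bell",(324.3,263.5),(243.8,232.5)),("gift",(225.3,253.5),(262.9,181.9)),("red",(206.8,201.7),(313.1,171.5)),("board",(303.7,217),(296,215.3)),("tin",(374,230),(275,262.3))]:
    print(nm,np.round(at_z(t,a,0),3), [np.round(x,3) for x in tri([(t,a),(s,b)])] if b else "")
for uv in [(360,184),(192,183),(240,183),(313,183),(400,218),(370,268),(330,275)]: print(uv,[np.round(at_z(t,uv,z),3)[:2].tolist() for z in (0,.2)])
f=t["frame"][:,:,::-1]
a=cv2.resize(f[180:280,185:345],None,fx=5,fy=5,interpolation=cv2.INTER_CUBIC)[:, :800]
cv2.imwrite("pics/cup.png",a)
b=cv2.resize(f[180:260,410:490],None,fx=5,fy=5,interpolation=cv2.INTER_CUBIC)
c=cv2.resize(s["frame"][:,:,::-1][130:330,225:425],None,fx=2,fy=2,interpolation=cv2.INTER_CUBIC)
cv2.imwrite("pics/mill.png",np.hstack([b,c]))
E
```

```text
cup [0.551 0.247 0.   ] 
cup_grip [0.551 0.269 0.   ] [array([0.54 , 0.252, 0.103]), array([0.003, 0.003])]
cap_grip [ 0.551 -0.42   0.   ] [array([ 0.546, -0.378,  0.143]), array([0.007, 0.007])]
capo [ 0.565 -0.404  0.   ] [array([ 0.552, -0.376,  0.104]), array([0.003, 0.003])]
mill [ 0.55  -0.365  0.   ] [array([ 0.553, -0.367, -0.011]), array([0.003, 0.003])]
bell [0.421 0.018 0.   ] [array([ 0.425,  0.019, -0.011]), array([0.005, 0.005])]
gift [0.452 0.331 0.   ] [array([ 0.449,  0.331, -0.005]), array([0.003, 0.003])]
red [0.617 0.394 0.   ] [array([0.619, 0.393, 0.005]), array([0.002, 0.002])]
board [0.567 0.083 0.   ] [array([0.568, 0.083, 0.004]), array([0.001, 0.001])]
tin [ 0.526 -0.139  0.   ] [array([ 0.527, -0.138,  0.008]), array([0.002, 0.002])]
(360, 184) [[0.673, -0.097], [0.64, -0.082]]
(192, 183) [[0.678, 0.444], [0.645, 0.388]]
(240, 183) [[0.677, 0.288], [0.644, 0.253]]
(313, 183) [[0.677, 0.054], [0.644, 0.049]]
(400, 218) [[0.563, -0.222], [0.545, -0.191]]
(370, 268) [[0.407, -0.125], [0.409, -0.106]]
(330, 275) [[0.385, 0.0], [0.39, 0.003]]
```

View pics/cup.png

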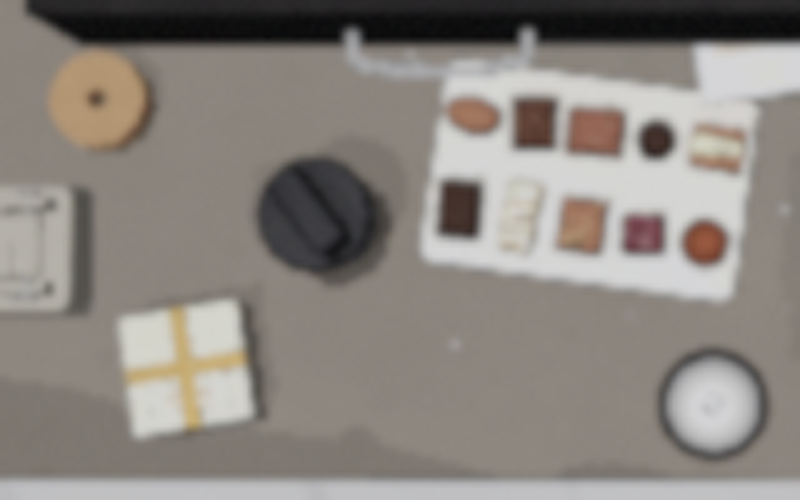

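View pics/mill.png

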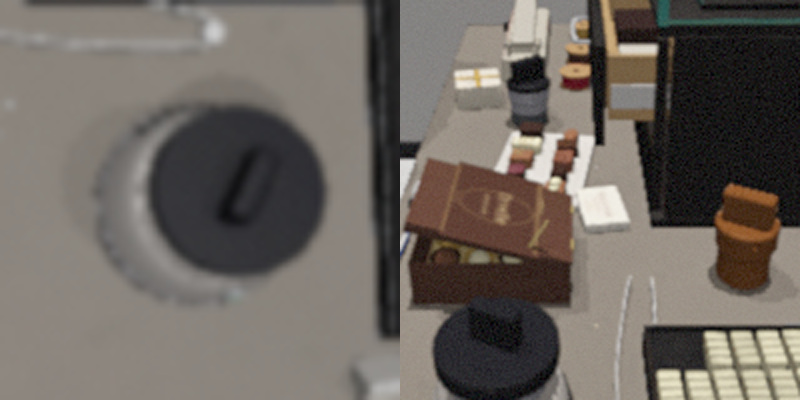

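The cup candidates in the top view are the steel one with a black cap at (249,222), which matches the description, and the brown look-alike at (378,138), which I reject. The crop confirms the steel one: its bar runs diagonally and it stands alone. The mill, with the dust cap on it, is the only one, at (455,220). The free strip lies around (270,255).

```bash
cat >> h.py <<'E'
from scipy.spatial.transform import Rotation as Ro
def plan(tgt,yaw_y=None,rows=None,vmax=.045):
    """rows (cm, rotvec) to take TCP to world tgt with tool pointing down and tool y at yaw_y deg"""
    s=arm.observe(); R0=Ro.from_rotvec(s["ee_rot"]); p0=np.array(s["position"])
    yc=R0.as_matrix()[:,1]; y0=np.degrees(np.arctan2(yc[1],yc[0])); yw=y0 if yaw_y is None else yaw_y
    a=np.radians(yw); y=np.array([np.cos(a),np.sin(a),0]); z=np.array([0,0,-1.]); R1=Ro.from_matrix(np.array([np.cross(y,z),y,z]).T)
    rv=(R0.inv()*R1).as_rotvec(); d=np.array(tgt)-p0
    n=rows or int(np.ceil(max(np.linalg.norm(d)/vmax,np.linalg.norm(rv)/.14,1)))
    R=R0; P=[];A=[]
    for i in range(n):
        P.append(np.round(R.inv().apply(d/n)*100,2).tolist()); A.append(np.round(rv/n,3).tolist()); R=R*Ro.from_rotvec(rv/n)
    print("yaw_y",round(y0,1),"tilt",np.round(np.degrees(np.arccos(-R0.as_matrix()[2,2])),2),"pos",np.round(p0,4),"t",s["clock"],"n",n)
    print("P",P);print("A",A)
E
python3 - <<'E'
from h import *
t=arm.get_image("top"); s=arm.get_image("side")
for nm,a,b in [("drawer near bottom",(360,186),(325,200)),("drawer near top",(358,178),(322,108))]:
    print(nm,[np.round(x,3) for x in tri([(t,a),(s,b)])])
plan((.48,-.33,.30),61)
E
```

```text
drawer near bottom [array([ 0.644, -0.086,  0.142]), array([0., 0.])]
drawer near top [array([ 0.635, -0.066,  0.346]), array([0.003, 0.003])]
yaw_y 70.6 tilt 0.0 pos [0.2078 0.5895 0.2268] t 1.4 n 22
P [[-2.56, -3.53, -0.33], [-2.58, -3.51, -0.33], [-2.61, -3.49, -0.33], [-2.64, -3.47, -0.33], [-2.66, -3.45, -0.33], [-2.69, -3.43, -0.33], [-2.71, -3.41, -0.33], [-2.74, -3.39, -0.33], [-2.77, -3.37, -0.33], [-2.79, -3.35, -0.33], [-2.82, -3.33, -0.33], [-2.84, -3.3, -0.33], [-2.87, -3.28, -0.33], [-2.89, -3.26, -0.33], [-2.92, -3.24, -0.33], [-2.94, -3.22, -0.33], [-2.97, -3.19, -0.33], [-2.99, -3.17, -0.33], [-3.01, -3.15, -0.33], [-3.04, -3.13, -0.33], [-3.06, -3.1, -0.33], [-3.09, -3.08, -0.33]]
A [[0.0, 0.0, 0.008], [0.0, 0.0, 0.008], [0.0, 0.0, 0.008], [0.0, 0.0, 0.008], [0.0, 0.0, 0.008], [0.0, 0.0, 0.008], [0.0, 0.0, 0.008], [0.0, 0.0, 0.008], [0.0, 0.0, 0.008], [0.0, 0.0, 0.008], [0.0, 0.0, 0.008], [0.0, 0.0, 0.008], [0.0, 0.0, 0.008], [0.0, 0.0, 0.008], [0.0, 0.0, 0.008], [0.0, 0.0, 0.008], [0.0, 0.0, 0.008], [0.0, 0.0, 0.008], [0.0, 0.0, 0.008], [0.0, 0.0, 0.008], [0.0, 0.0, 0.008], [0.0, 0.0, 0.008]]
```

>>> carry_out(
  claw=[9,9,9,9,9,9,9,9,9,9,9],
  delta_pos=[
    [-2.6,-3.5,-0.6],
    [-2.6,-3.5,-0.6],
    [-2.6,-3.5,-0.6],
    [-2.6,-3.5,-0.6],
    [-2.6,-3.5,-0.6],
    [-2.6,-3.5,-0.6],
    [-2.6,-3.5,-0.6],
    [-2.6,-3.5,-0.6],
    [-2.6,-3.5,-0.6],
    [-2.6,-3.5,-0.6],
    [-2.6,-3.5,-0.6],
  ],
  angular=[
    [0,0,0],
    [0,0,0],
    [0,0,0],
    [0,0,0],
    [0,0,0],
    [0,0,0],
    [0,0,0],
    [0,0,0],
    [0,0,0],
    [0,0,0],
    [0,0,0],
  ],
  force=20,
)

```text
clock: 2.5
position: [0.3497, 0.1295, 0.2932]
ee_rot: [0.53, 3.096, 0.002]
force: [1.5, 1.1, 0.2]
width: 0.983
gripper_force: 0.0
```

```bash
python3 - <<'E'
from h import *
print(np.round(arm.observe()["joints"],2))
plan((.50,-.34,.30),61)
w=arm.get_image("wrist"); T=np.array(w["T"]); s=arm.observe()
R=Ro.from_rotvec(s["ee_rot"]).as_matrix()
print("cam in tool",np.round(R.T@(T[:3,3]-s["position"]),3),np.round(R.T@T[:3,:3],2).tolist(),w["mtx"][0][0])
E
```

```text
[-0.83 -0.07  0.31  2.03  0.02  1.18  0.71]
yaw_y 70.6 tilt 0.06 pos [0.3497 0.1295 0.2932] t 2.5 n 11
P [[-2.71, -3.57, -0.06], [-2.76, -3.53, -0.06], [-2.81, -3.49, -0.06], [-2.87, -3.44, -0.06], [-2.92, -3.4, -0.06], [-2.97, -3.36, -0.06], [-3.02, -3.31, -0.06], [-3.07, -3.26, -0.06], [-3.12, -3.22, -0.06], [-3.17, -3.17, -0.06], [-3.22, -3.12, -0.06]]
A [[0.0, 0.0, 0.015], [0.0, 0.0, 0.015], [0.0, 0.0, 0.015], [0.0, 0.0, 0.015], [0.0, 0.0, 0.015], [0.0, 0.0, 0.015], [0.0, 0.0, 0.015], [0.0, 0.0, 0.015], [0.0, 0.0, 0.015], [0.0, 0.0, 0.015], [0.0, 0.0, 0.015]]
cam in tool [ 0.071  0.004 -0.158] [[0.01, -0.97, -0.25], [1.0, 0.01, 0.0], [-0.0, -0.25, 0.97]] 316.16245158931144
```

>>> carry_out(
  claw=[9,9,9,9,9,9,9,9,9,9,9,9],
  delta_pos=[
    [-2.7,-3.6,0],
    [-2.8,-3.5,0],
    [-2.8,-3.5,0],
    [-2.9,-3.4,0],
    [-2.9,-3.4,0],
    [-3.0,-3.4,0],
    [-3.0,-3.3,0],
    [-3.1,-3.3,0],
    [-3.1,-3.2,0],
    [-3.2,-3.2,0],
    [-3.2,-3.1,0],
    [0,0,0],
  ],
  angular=[
    [0,0,0.015],
    [0,0,0.015],
    [0,0,0.015],
    [0,0,0.015],
    [0,0,0.015],
    [0,0,0.015],
    [0,0,0.015],
    [0,0,0.015],
    [0,0,0.015],
    [0,0,0.015],
    [0,0,0.015],
    [0,0,0],
  ],
)

```text
clock: 3.75
position: [0.5, -0.3446, 0.292]
ee_rot: [-0.793, -3.039, 0.007]
force: [-0.1, -0.8, 0.2]
width: 0.982
gripper_force: 0.0
```

```bash
python3 - <<'E'
from h import *
print(np.round(arm.observe()["joints"],2))
w=arm.get_image("wrist"); t=arm.get_image("top"); s=arm.get_image("side")
cv2.imwrite("pics/w1.png",w["frame"][:,:,::-1])
for l in ["cap_grip","dust_cap","mill"]:
    o=[]
    for p in (w,t,s):
        r=find(l,p); print(l,r[:2]); o+= [(p,r[0][0])] if r else []
    if len(o)>1: print([np.round(x,4) for x in tri(o)])
for X in [(.549,-.374,.137)]: print(proj(w,X))
plan((.55,-.375,.2),61)
E
```

```text
[-0.04  0.43  0.82  1.57 -0.32  1.28  1.89]
cap_grip [([319.9, 240.6], 0.76)]
cap_grip [([463.4, 218.2], 0.56)]
cap_grip [([269.8, 285.8], 0.89)]
[array([ 0.5492, -0.3763,  0.1471]), array([0.0044, 0.0039, 0.0009])]
dust_cap [([321.3, 224.4], 0.61)]
dust_cap [([451.6, 217.8], 0.59)]
dust_cap [([272.4, 306.9], 0.61)]
[array([ 0.5519, -0.3661,  0.0929]), array([0.0049, 0.0061, 0.0031])]
mill []
mill [([448.8, 218.9], 0.91)]
mill [([281.1, 348.1], 0.58)]
[array([ 0.5597, -0.3745,  0.0071]), array([0.0001, 0.0001])]
[[317.78554646 237.31428283]]
yaw_y 61.2 tilt 0.03 pos [ 0.5008 -0.338   0.293 ] t 4.35 n 3
P [[-2.03, -0.29, 3.1], [-2.03, -0.29, 3.1], [-2.03, -0.29, 3.1]]
A [[0.0, 0.0, 0.001], [0.0, 0.0, 0.001], [0.0, 0.0, 0.001]]
```

View pics/w1.png

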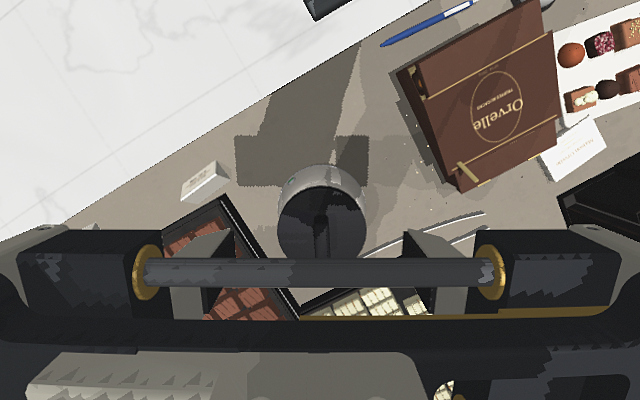

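The wrist view shows the dust cap disc around (321,225), with its bar at (320,237) standing vertical in the picture. That means the bar lies along tool x, so the fingers are already aligned with it.

>>> carry_out(
  claw=[9,9,9,9,9,9,9,9],
  delta_pos=[
    [-2,-0.3,3],
    [-2,-0.3,3],
    [-2,-0.2,3],
    [0,0,2],
    [0,0,2],
    [0,0,2],
    [0,0,2],
    [0,0,0.2],
  ],
  angular=[
    [0,0,0],
    [0,0,0],
    [0,0,0],
    [0,0,0],
    [0,0,0],
    [0,0,0],
    [0,0,0],
    [0,0,0],
  ],
)

```text
clock: 5.15
position: [0.5483, -0.3732, 0.1183]
ee_rot: [-0.782, -3.039, -0.002]
force: [-0.0, 0.9, -0.1]
width: 0.982
gripper_force: 0.0
```

>>> carry_out(
  claw=[6,4,2,1,0.5,0.5,0.5,0.5],
  delta_pos=[
    [0,0,0],
    [0,0,0],
    [0,0,0],
    [0,0,0],
    [0,0,0],
    [0,0,0],
    [0,0,0],
    [0,0,0],
  ],
  angular=[
    [0,0,0],
    [0,0,0],
    [0,0,0],
    [0,0,0],
    [0,0,0],
    [0,0,0],
    [0,0,0],
    [0,0,0],
  ],
  force=20,
)

```text
clock: 5.95
position: [0.5493, -0.3745, 0.1207]
ee_rot: [-0.783, -3.042, -0.0]
force: [-0.7, 1.0, 0.6]
width: 0.331
gripper_force: 0.0
```

>>> carry_out(
  claw=[0.5,0.5,0.5,0.5,0.5],
  delta_pos=[
    [0,0,0],
    [0,0,0],
    [0,0,0],
    [0,0,0],
    [0,0,0],
  ],
  angular=[
    [0,0,0],
    [0,0,0],
    [0,0,0],
    [0,0,0],
    [0,0,0],
  ],
)

```text
clock: 6.45
position: [0.5502, -0.373, 0.1207]
ee_rot: [0.781, 3.043, 0.003]
force: [1.3, 5.0, 2.2]
width: 0.174
gripper_force: 19.9
```

Gripped at 16 mm, which is the bar's width. Lifting now.

>>> carry_out(
  claw=[0.5,0.5,0.5,0.5,0.5,0.5],
  delta_pos=[
    [0,0,-1.5],
    [0,0,-2],
    [0,0,-3],
    [0,0,-3],
    [0,0,-3],
    [0,0,0],
  ],
  angular=[
    [0,0,0],
    [0,0,0],
    [0,0,0],
    [0,0,0],
    [0,0,0],
    [0,0,0],
  ],
)

```text
clock: 7.05
position: [0.55, -0.3773, 0.2513]
ee_rot: [0.783, 3.035, -0.006]
force: [-0.0, -0.8, -1.4]
width: 0.175
gripper_force: 20.0
```

```bash
python3 - <<'E'
from h import *
s=arm.observe(); print(s["force"],s["width"],s["gripper_force"])
plan((.445,.17,.23),110)
E
```

```text
[-0.00329169 -0.81883556 -1.36846828] 0.1751739073520847 19.96896117925644
yaw_y 61.1 tilt 0.44 pos [ 0.55   -0.3773  0.2513] t 7.05 n 13
P [[2.75, 3.29, 0.14], [2.52, 3.47, 0.14], [2.29, 3.62, 0.14], [2.05, 3.77, 0.14], [1.8, 3.89, 0.15], [1.54, 4.0, 0.15], [1.27, 4.1, 0.15], [1.0, 4.17, 0.15], [0.72, 4.23, 0.16], [0.44, 4.26, 0.16], [0.16, 4.28, 0.16], [-0.12, 4.29, 0.16], [-0.4, 4.27, 0.16]]
A [[-0.0, 0.0, -0.066], [-0.0, 0.0, -0.066], [-0.0, 0.0, -0.066], [-0.0, 0.0, -0.066], [-0.0, 0.0, -0.066], [-0.0, 0.0, -0.066], [-0.0, 0.0, -0.066], [-0.0, 0.0, -0.066], [-0.0, 0.0, -0.066], [-0.0, 0.0, -0.066], [-0.0, 0.0, -0.066], [-0.0, 0.0, -0.066], [-0.0, 0.0, -0.066]]
```

>>> carry_out(
  claw=[0.5,0.5,0.5,0.5,0.5],
  delta_pos=[
    [2.8,3.3,0],
    [2.8,3.3,0],
    [2.8,3.3,0],
    [2.8,3.3,0],
    [0,0,0],
  ],
  angular=[
    [0,0,0],
    [0,0,0],
    [0,0,0],
    [0,0,0],
    [0,0,0],
  ],
)

```text
clock: 7.55
position: [0.5146, -0.1984, 0.2451]
ee_rot: [-0.771, -3.043, -0.006]
force: [0.6, 0.0, -0.1]
width: 0.174
gripper_force: 20.0
```

```bash
python3 - <<'E'
from h import *
w=arm.get_image("wrist"); t=arm.get_image("top")
np.savez("w2.npz",frame=w["frame"],mtx=w["mtx"],dist=w["dist"],T=w["T"])
for l in ["mill_mouth","mill_drive","mill"]: print(l,find(l,w),find(l,t))
c=proj(w,(.55,-.373,.11))[0]; print(c)
x,y=np.clip(c.astype(int),[60,50],[580,350])
a=cv2.resize(w["frame"][y-50:y+50,x-60:x+60,::-1],None,fx=4,fy=4,interpolation=cv2.INTER_CUBIC)
b=cv2.resize(w["frame"][:,:,::-1],(320,200)); b=np.vstack([b,np.zeros((200,320,3),np.uint8)])
print("crop origin",x-60,y-50)
cv2.imwrite("pics/w2.png",np.hstack([a,b]))
plan((.445,.17,.23),110)
E
```

```text
mill_mouth [] []Traceback (most recent call last):
  File "<stdin>", line 4, in <module>
  File "h.py", line 17, in find
    def find(l,p,f="place_of"): return [(np.round(px(r),1).tolist(),round(r["conf"],2)) for r in getattr(arm,f)(l,p)]
                                                                                                 ~~~~~~~~~~~~~~^^^^^
ValueError: it knows: cap_grip, cup, cup_grip, cup_tooth, desk_bell, dust_cap, gift_box, marble_board, mill, mill_mouth, ribbon_red, ribbon_tin
```

```bash
python3 - <<'E'
from h import *
f=np.load("w2.npz"); w={k:f[k] for k in f}
c=proj(w,(.55,-.373,.11))[0]; print(c)
x,y=np.clip(c.astype(int),[60,50],[580,350])
a=cv2.resize(w["frame"][y-50:y+50,x-60:x+60,::-1],None,fx=4,fy=4,interpolation=cv2.INTER_CUBIC)
b=cv2.resize(w["frame"][:,:,::-1],(320,200)); b=np.vstack([b,np.zeros((200,320,3),np.uint8)])
print("crop origin",x-60,y-50)
cv2.imwrite("pics/w2.png",np.hstack([a,b]))
plan((.445,.17,.23),110)
E
```

```text
[188.8903042  295.40175887]
crop origin 128 245
yaw_y 61.0 tilt 0.07 pos [ 0.5148 -0.2063  0.2461] t 7.75 n 9
P [[2.7, 3.28, 0.17], [2.38, 3.52, 0.17], [2.03, 3.73, 0.17], [1.67, 3.91, 0.18], [1.29, 4.05, 0.18], [0.9, 4.16, 0.18], [0.51, 4.22, 0.18], [0.1, 4.25, 0.18], [-0.3, 4.24, 0.18]]
A [[-0.0, 0.0, -0.095], [-0.0, 0.0, -0.095], [-0.0, 0.0, -0.095], [-0.0, 0.0, -0.095], [-0.0, 0.0, -0.095], [-0.0, 0.0, -0.095], [-0.0, 0.0, -0.095], [-0.0, 0.0, -0.095], [-0.0, 0.0, -0.095]]
```

View pics/w2.png

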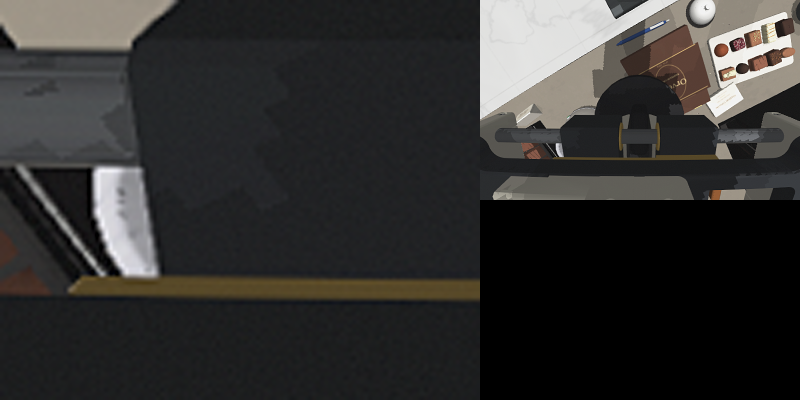

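>>> carry_out(
  claw=[0.5,0.5,0.5,0.5,0.5,0.5,0.5,0.5,0.5,0.5],
  delta_pos=[
    [2.7,3.3,0],
    [2.4,3.5,0],
    [2.0,3.7,0],
    [1.7,3.9,0],
    [1.3,4.0,0],
    [0.9,4.2,0],
    [0.5,4.2,0],
    [0.1,4.2,0],
    [-0.3,4.2,0],
    [0,0,0],
  ],
  angular=[
    [0,0,-0.095],
    [0,0,-0.095],
    [0,0,-0.095],
    [0,0,-0.095],
    [0,0,-0.095],
    [0,0,-0.095],
    [0,0,-0.095],
    [0,0,-0.095],
    [0,0,-0.095],
    [0,0,0],
  ],
)

```text
clock: 8.75
position: [0.4442, 0.1742, 0.2456]
ee_rot: [-0.561, 3.091, 0.002]
force: [0.6, -0.6, -0.9]
width: 0.174
gripper_force: 20.0
```

```bash
python3 - <<'E'
from h import *
w=arm.get_image("wrist"); t=arm.get_image("top"); s=arm.get_image("side")
for l in ["cup_grip","cup","desk_bell","marble_board","gift_box"]: print(l,find(l,w)[:2],find(l,t)[:3],find(l,s)[:3])
cv2.imwrite("pics/w3.png",w["frame"][:,:,::-1])
print(proj(w,[(.445,.17,0),(.543,.25,.109),(.545,.25,0)]))
plan((.445,.17,.06),110)
E
```

```text
cup_grip [] [([379.1, 136.2], 0.78), ([246.7, 222.0], 0.74)] [([285.4, 163.6], 0.82), ([295.8, 219.8], 0.72), ([398.0, 230.5], 0.7)]
cup [] [([252.4, 221.0], 0.72), ([374.3, 144.5], 0.59)] [([289.8, 190.8], 0.98), ([391.0, 269.2], 0.72)]
desk_bell [([200.6, 112.9], 0.74)] [([327.3, 260.1], 0.78)] [([275.6, 349.6], 0.48), ([242.8, 230.4], 0.39), ([291.2, 187.4], 0.34)]
marble_board [([228.2, 236.1], 0.6)] [([302.5, 217.7], 0.88), ([252.6, 222.4], 0.22)] [([295.7, 215.5], 0.86)]
gift_box [([429.5, 218.0], 0.96)] [([224.1, 252.9], 0.37)] [([261.0, 181.5], 0.96)]
[[315.92609934 170.10952499]
 [353.7323552  299.20507029]
 [344.70681    256.84693809]]
yaw_y 110.1 tilt 0.0 pos [0.4445 0.1697 0.2457] t 9.65 n 5
P [[-0.01, 0.0, 3.71], [-0.01, 0.0, 3.71], [-0.01, 0.0, 3.71], [-0.01, 0.0, 3.71], [-0.01, 0.0, 3.71]]
A [[0.0, 0.0, 0.0], [0.0, 0.0, 0.0], [0.0, 0.0, 0.0], [0.0, 0.0, 0.0], [0.0, 0.0, 0.0]]
```

View pics/w3.png

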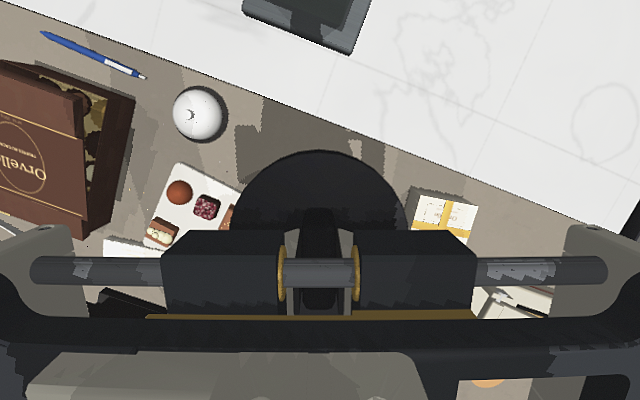

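The cap hangs level in the grip. The target patch, around (316,170), is clear between the bell at (200,113) and the gift box at (443,217).

>>> carry_out(
  claw=[0.5,0.5,0.5,0.5,0.5,0.5,0.5,0.5],
  delta_pos=[
    [0,0,4],
    [0,0,4],
    [0,0,4],
    [0,0,4],
    [0,0,3],
    [0,0,2],
    [0,0,0.6],
    [0,0,0],
  ],
  angular=[
    [0,0,0],
    [0,0,0],
    [0,0,0],
    [0,0,0],
    [0,0,0],
    [0,0,0],
    [0,0,0],
    [0,0,0],
  ],
)

```text
clock: 10.45
position: [0.4443, 0.1695, 0.0294]
ee_rot: [0.548, -3.092, 0.001]
force: [-0.5, -0.9, -0.4]
width: 0.174
gripper_force: 20.0
```

>>> carry_out(
  claw=[0.5,0.5,0.5],
  delta_pos=[
    [0,0,0.3],
    [0,0,0.1],
    [0,0,0],
  ],
  angular=[
    [0,0,0],
    [0,0,0],
    [0,0,0],
  ],
)

```text
clock: 10.75
position: [0.4449, 0.17, 0.0264]
ee_rot: [-0.549, 3.092, 0.001]
force: [0.6, 0.4, -0.5]
width: 0.174
gripper_force: 20.0
```

>>> carry_out(
  claw=[0.5,0.5,0.5],
  delta_pos=[
    [0,0,0.1],
    [0,0,0.1],
    [0,0,0],
  ],
  angular=[
    [0,0,0],
    [0,0,0],
    [0,0,0],
  ],
)

```text
clock: 11.05
position: [0.4448, 0.1699, 0.0245]
ee_rot: [-0.549, 3.092, 0.001]
force: [-2.5, -0.8, 11.2]
width: 0.173
gripper_force: 20.0
```

Contact with the counter (11 N). Open and lift straight up.

>>> carry_out(
  claw=[2.5,4,4,4,4,4,5,6,7,8,9],
  delta_pos=[
    [0,0,-0.1],
    [0,0,0],
    [0,0,0],
    [0,0,0],
    [0,0,0],
    [0,0,-2],
    [0,0,-3],
    [0,0,-4],
    [0,0,-5],
    [0,0,-5],
    [0,0,-5],
  ],
  angular=[
    [0,0,0],
    [0,0,0],
    [0,0,0],
    [0,0,0],
    [0,0,0],
    [0,0,0],
    [0,0,0],
    [0,0,0],
    [0,0,0],
    [0,0,0],
    [0,0,0],
  ],
)

```text
clock: 12.15
position: [0.444, 0.1692, 0.2668]
ee_rot: [0.548, -3.093, 0.0]
force: [0.4, 1.7, -0.6]
width: 0.824
gripper_force: 0.0
```

```bash
python3 - <<'E'
from h import *
w=arm.get_image("wrist"); t=arm.get_image("top"); s=arm.get_image("side")
o=[(p,find("dust_cap",p)) for p in (t,s)]; print([x[1] for x in o])
print(find("cup_grip",s)[:2])
plan((.46,-.29,.27),61)
E
```

```text
[[([275.9, 254.3], 0.55), ([205.9, 200.6], 0.33)], [([253.1, 199.1], 0.78), ([244.5, 228.7], 0.37)]]
[([398.5, 232.6], 0.79), ([289.1, 160.6], 0.55)]
yaw_y 110.1 tilt 0.1 pos [0.4437 0.1695 0.2637] t 12.45 n 11
P [[1.3, -3.97, -0.05], [0.99, -4.06, -0.05], [0.67, -4.13, -0.06], [0.34, -4.17, -0.06], [0.02, -4.18, -0.06], [-0.31, -4.17, -0.06], [-0.63, -4.13, -0.06], [-0.95, -4.07, -0.06], [-1.27, -3.98, -0.06], [-1.57, -3.87, -0.06], [-1.87, -3.74, -0.06]]
A [[-0.0, -0.0, 0.078], [-0.0, -0.0, 0.078], [-0.0, -0.0, 0.078], [-0.0, -0.0, 0.078], [-0.0, -0.0, 0.078], [-0.0, -0.0, 0.078], [-0.0, -0.0, 0.078], [-0.0, -0.0, 0.078], [-0.0, -0.0, 0.078], [-0.0, -0.0, 0.078], [-0.0, -0.0, 0.078]]
```

>>> carry_out(
  claw=[9,9,9,9,9,9,9,9,9,9,9,9,9,9,9],
  delta_pos=[
    [1.3,-4.0,0],
    [1.0,-4.1,0],
    [0.7,-4.1,0],
    [0.3,-4.2,0],
    [0,-4.2,0],
    [-0.3,-4.2,0],
    [-0.6,-4.1,0],
    [-1.0,-4.1,0],
    [-1.3,-4.0,0],
    [-1.6,-3.9,0],
    [-1.9,-3.7,0],
    [-2.5,0,2],
    [-2.5,0,2],
    [-2,0,2],
    [0,0,0],
  ],
  angular=[
    [0,0,0.078],
    [0,0,0.078],
    [0,0,0.078],
    [0,0,0.078],
    [0,0,0.078],
    [0,0,0.078],
    [0,0,0.078],
    [0,0,0.078],
    [0,0,0.078],
    [0,0,0.078],
    [0,0,0.078],
    [0,0,0],
    [0,0,0],
    [0,0,0],
    [0,0,0],
  ],
)

```text
clock: 13.95
position: [0.5227, -0.325, 0.1997]
ee_rot: [-0.786, -3.034, 0.0]
force: [-0.6, -0.4, -0.0]
width: 0.976
gripper_force: 0.0
```

```bash
python3 - <<'E'
from h import *
w=arm.get_image("wrist"); t=arm.get_image("top"); s=arm.get_image("side")
np.savez("w4.npz",frame=w["frame"],mtx=w["mtx"],dist=w["dist"],T=w["T"])
print(arm.observe()["position"])
m=[(p,find("mill_mouth",p)) for p in (w,t,s)]; print([x[1][:2] for x in m])
o=[(p,r[0][0]) for p,r in m if r]
if len(o)>1: print([np.round(x,4) for x in tri(o)])
print([np.round(at_z(p,uv,.11),4) for p,uv in o])
c=proj(w,(.55,-.373,.11))[0]; print(c)
x,y=np.clip(c.astype(int),[80,75],[560,325])
a=cv2.resize(w["frame"][y-75:y+75,x-80:x+80,::-1],None,fx=4,fy=4,interpolation=cv2.INTER_CUBIC)
print("crop origin",x-80,y-75)
cv2.imwrite("pics/w4.png",a)
f=w["frame"].astype(int); red=(f[...,0]>90)&(f[...,1]<60)&(f[...,2]<60)
n,l,st,ce=cv2.connectedComponentsWithStats(red.astype(np.uint8))
for i in range(1,n):
    if st[i,4]>60: print("red",st[i],ce[i],np.round(at_z(w,ce[i],.094),4))
E
```

```text
[ 0.52178871 -0.32558528  0.20398458]
[[([287.4, 260.5], 0.88)], [([456.1, 217.1], 0.66)], [([272.1, 300.9], 0.65)]]
[array([ 0.5531, -0.3715,  0.112 ]), array([0.0018, 0.0034, 0.0033])]
[array([ 0.5548, -0.3738,  0.11  ]), array([ 0.5557, -0.3697,  0.11  ]), array([ 0.5496, -0.3705,  0.11  ])]
[285.3518298  255.56973693]
crop origin 205 180
red [603  17  19  28 101] [606.98019802  33.6039604 ] [ 0.5164 -0.0578  0.094 ]
red [271 224  40  34 797] [292.73902133 243.2685069 ] [ 0.5483 -0.3662  0.094 ]
```

View pics/w4.png

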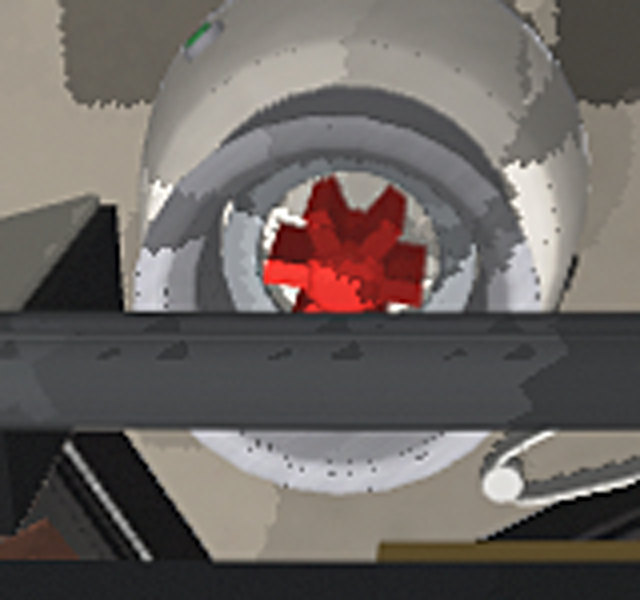

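The crop shows the open well: the red drive star is half hidden by the gripper's rail, and the lamp is at about (255,188). I'll shift the camera to see the whole well.

>>> carry_out(
  claw=[9,9,9],
  delta_pos=[
    [-3.3,-0.3,0],
    [-3.2,0,0],
    [0,0,0],
  ],
  angular=[
    [0,0,0],
    [0,0,0],
    [0,0,0],
  ],
)

```text
clock: 14.55
position: [0.5811, -0.3603, 0.2051]
ee_rot: [0.784, 3.04, -0.001]
force: [0.2, -0.0, -0.4]
width: 0.981
gripper_force: 0.0
```

```bash
cat > drive.py <<'E'
from h import *
import sys
w=arm.get_image("wrist")
np.savez(sys.argv[1]+".npz",frame=w["frame"],mtx=w["mtx"],dist=w["dist"],T=w["T"])
s=arm.observe(); print(s["position"],s["clock"])
r=find("mill_mouth",w); print(r[:2],[np.round(at_z(w,x[0],.11),4) for x in r[:2]])
f=w["frame"].astype(int)
# rectified top view at z=.094 (0.25mm/px) around nominal, +x up? col = x, row = y
c0=np.array([.5535,-.372]); N=400; k=.0003
def warp(z):
    g=(np.arange(N)-N/2)*k; X,Y=np.meshgrid(c0[0]+g,c0[1]-g)
    uv=proj(w,np.stack([X,Y,np.full_like(X,z)],-1)).reshape(N,N,2).astype(np.float32)
    return cv2.remap(w["frame"],uv[...,0],uv[...,1],cv2.INTER_LINEAR)
A=warp(.094); B=warp(.11)
cv2.imwrite("pics/"+sys.argv[1]+".png",np.hstack([A,B])[:,:,::-1])
a=A.astype(int); red=(a[...,0]>90)&(a[...,0]>2.2*a[...,1])
yy,xx=np.nonzero(red); print(len(xx))
X=(xx-N/2)*k+c0[0]; Y=c0[1]-(yy-N/2)*k
# fit star: maximise mask overlap
from scipy.optimize import minimize
v=a[...,0]-1.5*a[...,1]
best=None
g=(np.arange(N)-N/2)*k; GX,GY=np.meshgrid(c0[0]+g,c0[1]-g)
def star(cx,cy,th):
    dx,dy=GX-cx,GY-cy; r=np.hypot(dx,dy); ph=np.arctan2(dy,dx)-th
    d=(ph+np.pi/6)%(np.pi/3)-np.pi/6
    return ((np.abs(r*np.sin(d))<.00275)&(r<.018)&(r>.009))
br=np.clip(a[...,0]-a[...,1],0,None).astype(float)  # bright top faces
res=[]
for cx in np.arange(c0[0]-.009,c0[0]+.0091,.0015):
  for cy in np.arange(c0[1]-.009,c0[1]+.0091,.0015):
    for th in np.radians(np.arange(-30,30,3)):
      res.append((br[star(cx,cy,th)].mean(),cx,cy,th))
res.sort(reverse=True)
_,cx,cy,th=res[0]
o=minimize(lambda p:-br[star(p[0],p[1],p[2])].mean(),(cx,cy,th),method="Nelder-Mead",options=dict(initial_simplex=[(cx,cy,th),(cx+.001,cy,th),(cx,cy+.001,th),(cx,cy,th+.04)]))
print("star",np.round(o.x[:2],4),"deg",np.degrees(o.x[2]),o.fun,"grid",[tuple(np.round(q,4)) for q in res[:3]])
E
python3 drive.py w5
```

```text
[ 0.57926504 -0.35999516  0.20500011] 14.6
[([291.7, 179.2], 0.68)] [array([ 0.5555, -0.3715,  0.11  ])]
7313
star [ 0.5529 -0.3712] deg -8.656593776650952 -120.25293233082706 grid [(np.float64(112.7846), np.float64(0.5535), np.float64(-0.3705), np.float64(-0.1571)), (np.float64(112.5987), np.float64(0.5535), np.float64(-0.372), np.float64(-0.1571)), (np.float64(112.5212), np.float64(0.552), np.float64(-0.3705), np.float64(-0.1571))]
```

View pics/w5.png

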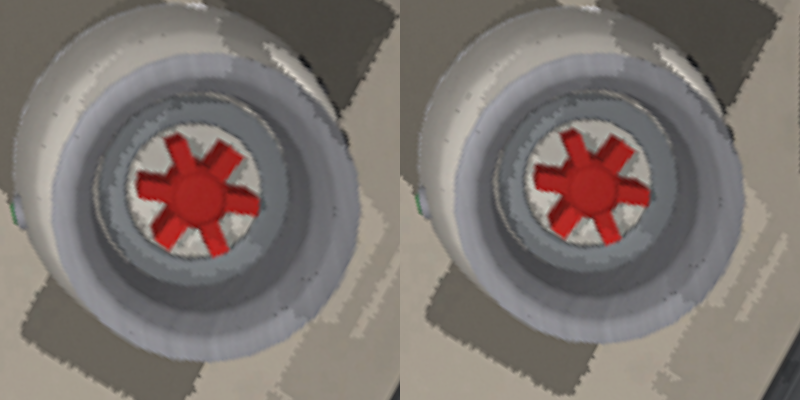

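The rectified view shows the whole well: star teeth at about −8.7° in the world frame, centre near (0.553, −0.371), spring ring clear. For the mesh, the cup's ribs must sit at 21.3° mod 60. Next is the cup.

```bash
python3 - <<'E'
from h import *
plan((.47,.19,.29),123)
E
```

```text
yaw_y 61.0 tilt 0.02 pos [ 0.5781 -0.3598  0.205 ] t 14.65 n 13
P [[2.78, 3.29, -0.66], [2.5, 3.51, -0.66], [2.2, 3.71, -0.65], [1.88, 3.88, -0.65], [1.55, 4.02, -0.65], [1.21, 4.14, -0.65], [0.86, 4.22, -0.65], [0.51, 4.28, -0.65], [0.15, 4.31, -0.65], [-0.21, 4.31, -0.65], [-0.57, 4.27, -0.65], [-0.92, 4.21, -0.65], [-1.27, 4.12, -0.65]]
A [[-0.0, -0.0, -0.083], [-0.0, -0.0, -0.083], [-0.0, -0.0, -0.083], [-0.0, -0.0, -0.083], [-0.0, -0.0, -0.083], [-0.0, -0.0, -0.083], [-0.0, -0.0, -0.083], [-0.0, -0.0, -0.083], [-0.0, -0.0, -0.083], [-0.0, -0.0, -0.083], [-0.0, -0.0, -0.083], [-0.0, -0.0, -0.083], [-0.0, -0.0, -0.083]]
```

>>> carry_out(
  claw=[9,9,9,9,9,9,9,9,9,9,9,9,9,9],
  delta_pos=[
    [2.8,3.3,-1.5],
    [2.5,3.5,-1.5],
    [2.2,3.7,-1.5],
    [1.9,3.9,-1.5],
    [1.5,4.0,-1.5],
    [1.2,4.1,-1],
    [0.9,4.2,0],
    [0.5,4.3,0],
    [0.1,4.3,0],
    [-0.2,4.3,0],
    [-0.6,4.3,0],
    [-0.9,4.2,0],
    [-1.3,4.1,0],
    [0,0,0],
  ],
  angular=[
    [0,0,-0.083],
    [0,0,-0.083],
    [0,0,-0.083],
    [0,0,-0.083],
    [0,0,-0.083],
    [0,0,-0.083],
    [0,0,-0.083],
    [0,0,-0.083],
    [0,0,-0.083],
    [0,0,-0.083],
    [0,0,-0.083],
    [0,0,-0.083],
    [0,0,-0.083],
    [0,0,0],
  ],
)

```text
clock: 16.05
position: [0.4689, 0.1959, 0.2896]
ee_rot: [0.904, -3.008, -0.004]
force: [-1.0, -0.4, 0.5]
width: 0.983
gripper_force: 0.0
```

```bash
python3 - <<'E'
from h import *
w=arm.get_image("wrist"); t=arm.get_image("top"); s=arm.get_image("side")
np.savez("w6.npz",frame=w["frame"],mtx=w["mtx"],dist=w["dist"],T=w["T"]); np.savez("t6.npz",frame=t["frame"],mtx=t["mtx"],dist=t["dist"],T=t["T"])
st=arm.observe(); print(st["position"],st["clock"])
for l in ["cup_grip","cup"]:
    o=[(p,find(l,p)[:3]) for p in (w,t,s)]; print(l,[x[1] for x in o])
print(proj(w,[(.543,.25,.109),(.62,.19,.2),(.62,.19,.25)]))
a=w["frame"][:,:,::-1]; b=cv2.resize(t["frame"][165:240,190:315,::-1],(400,240),interpolation=cv2.INTER_CUBIC); c=cv2.resize(s["frame"][100:220,250:350,::-1],(240,288)[::1],interpolation=cv2.INTER_CUBIC)[:240]
row=np.hstack([b,np.zeros((240,0,3),np.uint8),cv2.resize(c,(240,240))])
cv2.imwrite("pics/w6.png",np.vstack([cv2.resize(a[100:310],(640,210)),row]))
E
```

```text
[0.47120401 0.18884408 0.2899075 ] 16.2
cup_grip [[([323.5, 257.1], 0.6)], [([381.0, 136.0], 0.55)], [([283.9, 159.7], 0.88), ([398.3, 231.6], 0.88)]]
cup [[([322.1, 227.9], 0.89), ([310.9, 144.0], 0.19)], [([376.5, 143.1], 0.64)], [([391.3, 268.2], 0.68), ([290.7, 191.6], 0.64)]]
[[322.83469683 257.8383109 ]
 [224.14872319 331.01047146]
 [206.25085816 372.60133329]]
```

View pics/w6.png

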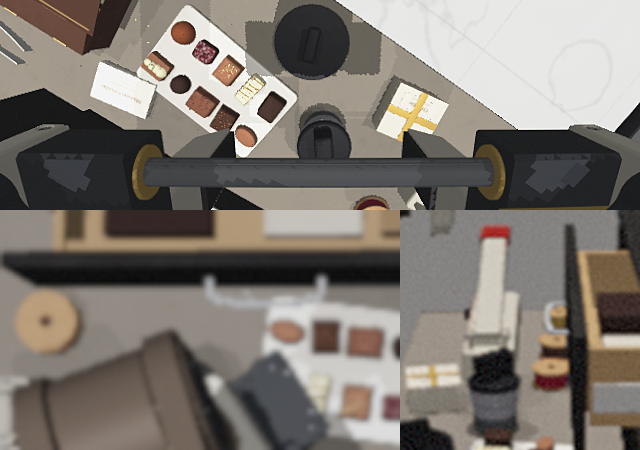

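The wrist view shows the dust cap upright and free at (312,140), and the cup at (324,235) with its bar vertical in the picture, so it's aligned with tool x. In the top view the drawer handle spans columns 255–291 down to row 193. The gripper body could hit it, so I'll tilt the gripper away from the drawer, pull the cup clear of it, then regrip squarely.

```bash
cat >> h.py <<'E'
def plan2(tgt,yaw,tilt=0.,n=None,vmax=.045):
    """like plan, body leaning by tilt towards tool +x"""
    s=arm.observe(); R0=Ro.from_rotvec(s["ee_rot"]); p0=np.array(s["position"]); a=np.radians(yaw)
    y=np.array([np.cos(a),np.sin(a),0]); z=np.array([0,0,-1.]); R1=Ro.from_matrix(np.array([np.cross(y,z),y,z]).T)*Ro.from_rotvec([0,-tilt,0])
    rv=(R0.inv()*R1).as_rotvec(); d=np.array(tgt)-p0
    n=n or int(np.ceil(max(np.linalg.norm(d)/vmax,np.linalg.norm(rv)/.14,1))); R=R0
    P=[]
    for i in range(n): P.append(np.round(R.inv().apply(d/n)*100,1).tolist()); R=R*Ro.from_rotvec(rv/n)
    yc=R0.as_matrix()[:,1]
    print("from",np.round(p0,4),"yaw",round(np.degrees(np.arctan2(yc[1],yc[0])),1),"t",s["clock"],"n",n,"P",P,"A",np.round(rv/n,3).tolist(),"zdir",np.round(R1.as_matrix()[:,2],3))
E
python3 - <<'E'
from h import *
L=lambda f:{k:np.load(f)[k] for k in np.load(f)}
w=L("w6.npz"); t=L("t6.npz"); s=arm.get_image("side")
g=[(w,(323.5,257.1)),(t,(246.7,222)),(t,(245.2,222.2)),(s,(285.5,161.2))]
print("grip",[np.round(x,4) for x in tri(g)],[np.round(at_z(p,u,.097),4) for p,u in g])
g=[(w,(322.1,227.9)),(t,(252.3,221.5)),(s,(290.3,191.2))]
print("cup",[np.round(x,4) for x in tri(g)],[np.round(at_z(p,u,0),4) for p,u in g])
for u in [(255,193),(291,193)]: print([np.round(at_z(t,u,z),3) for z in (.15,.2,.25,.3)])
z=np.array([np.sin(.2)*.951,np.sin(.2)*.309,-np.cos(.2)])
G=np.array([.543,.250,.080]); print(G-.17*z)
plan2(G-.17*z,108,.2)
E
```

```text
grip [array([0.5406, 0.2498, 0.1051]), array([0.0028, 0.0033, 0.0029, 0.0069])] [array([0.5463, 0.2534, 0.097 ]), array([0.5437, 0.2489, 0.097 ]), array([0.5431, 0.2534, 0.097 ]), array([0.5327, 0.2651, 0.097 ])]
cup [array([ 0.548 ,  0.2496, -0.002 ]), array([0.0039, 0.006 , 0.0026])] [array([0.5445, 0.2518, 0.    ]), array([0.5533, 0.2468, 0.    ]), array([0.5457, 0.2459, 0.    ])]
[array([0.623, 0.218, 0.15 ]), array([0.616, 0.211, 0.2  ]), array([0.609, 0.203, 0.25 ]), array([0.602, 0.196, 0.3  ])]
[array([0.623, 0.114, 0.15 ]), array([0.616, 0.11 , 0.2  ]), array([0.609, 0.107, 0.25 ]), array([0.601, 0.103, 0.3  ])]
[0.51088113 0.2395639  0.24661132]
from [0.472  0.1891 0.2898] yaw 122.7 t 16.55 n 3 P [[-2.0, 0.7, 1.4], [-1.8, 0.9, 1.6], [-1.6, 1.1, 1.7]] A [0.009, -0.066, 0.085] zdir [ 0.189  0.061 -0.98 ]
```

>>> carry_out(
  claw=[9,9,9,9],
  delta_pos=[
    [-2.1,0.7,1.4],
    [-1.9,0.9,1.6],
    [-1.7,1.1,1.7],
    [0,0,0],
  ],
  angular=[
    [0.009,-0.066,0.085],
    [0.009,-0.066,0.085],
    [0.009,-0.066,0.085],
    [0,0,0],
  ],
)

```text
clock: 16.95
position: [0.511, 0.2431, 0.2444]
ee_rot: [-0.466, 2.909, 0.043]
force: [-1.2, -0.1, -0.4]
width: 0.979
gripper_force: 0.0
```

>>> carry_out(
  claw=[9,9,9,9,9,9,9],
  delta_pos=[
    [0,0,2.5],
    [0,0,3],
    [0,0,3],
    [0,0,3],
    [0,0,3],
    [0,0,2],
    [0,0,0],
  ],
  angular=[
    [0,0,0],
    [0,0,0],
    [0,0,0],
    [0,0,0],
    [0,0,0],
    [0,0,0],
    [0,0,0],
  ],
)

```text
clock: 17.65
position: [0.5429, 0.2503, 0.0826]
ee_rot: [-0.467, 2.912, 0.041]
force: [-0.8, -0.5, 0.0]
width: 0.978
gripper_force: 0.0
```

>>> carry_out(
  claw=[7,5,3.5,1,1,1,1,1,1,1,1,1,1],
  delta_pos=[
    [-0.1,0,0],
    [-0.1,0,0],
    [0,0,0],
    [0,0,0],
    [0,0,0],
    [0,0,0],
    [0,0,0],
    [0,0,0],
    [0,0,0],
    [0,0,0],
    [0,0,0],
    [0,0,0],
    [0,0,0],
  ],
  angular=[
    [0,0,0],
    [0,0,0],
    [0,0,0],
    [0,0,0],
    [0,0,0],
    [0,0,0],
    [0,0,0],
    [0,0,0],
    [0,0,0],
    [0,0,0],
    [0,0,0],
    [0,0,0],
    [0,0,0],
  ],
  force=12,
)

```text
clock: 18.95
position: [0.5455, 0.2525, 0.085]
ee_rot: [-0.464, 2.907, 0.044]
force: [0.4, 0.6, 0.4]
width: 0.239
gripper_force: 11.9
```

>>> carry_out(
  claw=[1,1,1,1,1,1,1,1,1],
  delta_pos=[
    [-0.1,0,-0.5],
    [0,0,0],
    [0.9,0.3,-0.2],
    [0.9,0.3,-0.2],
    [0.9,0.3,-0.2],
    [0.9,0.3,-0.2],
    [0,0,0],
    [0.1,0,0.4],
    [0,0,0],
  ],
  angular=[
    [0,0,0],
    [0,0,0],
    [0,0,0],
    [0,0,0],
    [0,0,0],
    [0,0,0],
    [0,0,0],
    [0,0,0],
    [0,0,0],
  ],
)

```text
clock: 19.85
position: [0.5067, 0.2523, 0.0863]
ee_rot: [-0.464, 2.908, 0.044]
force: [-0.2, 0.5, -2.9]
width: 0.24
gripper_force: 12.0
```

>>> carry_out(
  claw=[1,1],
  delta_pos=[
    [0,0,0.1],
    [0,0,0],
  ],
  angular=[
    [0,0,0],
    [0,0,0],
  ],
)

```text
clock: 20.05
position: [0.5071, 0.2522, 0.0855]
ee_rot: [-0.463, 2.907, 0.044]
force: [-0.1, -0.6, -1.3]
width: 0.24
gripper_force: 12.0
```

>>> carry_out(
  claw=[1,3,4.5,4.5,4.5,4.5,4.5,4.5,4.5],
  delta_pos=[
    [0,0,0.1],
    [0,0,0],
    [0,0,0],
    [0,0,0],
    [0,0,0],
    [0.2,0,0.1],
    [0.2,0,0.1],
    [0,0,0.1],
    [0,0,0],
  ],
  angular=[
    [0,0,0],
    [0,0,0],
    [0,0,0],
    [0,0,0],
    [0,0,0],
    [0,0.1,0],
    [0,0.1,0],
    [0,0,0],
    [0,0,0],
  ],
)

```text
clock: 20.95
position: [0.5039, 0.2511, 0.0806]
ee_rot: [-0.494, 3.101, -0.003]
force: [0.8, -0.7, -0.8]
width: 0.488
gripper_force: 0.0
```

```bash
python3 - <<'E'
from h import *
print(arm.observe()["width"],arm.observe()["force"])
plan2((.504,.251,.080),108)
w=arm.get_image("wrist");t=arm.get_image("top"); s=arm.get_image("side")
for l in ["cup","dust_cap"]:
  o=[(p,find(l,p)[:3]) for p in (w,t,s)]; print(l,[[(u,np.round(at_z(p,u,0),3).tolist(),c) for u,c in r] for p,r in o])
E
```

```text
0.48837830844077773 [ 0.79016008 -0.72171822 -0.80655641]
from [0.5039 0.2511 0.0806] yaw 108.1 t 20.95 n 1 P [[-0.0, -0.0, 0.1]] A [-0.002, 0.001, 0.001] zdir [ 0.  0. -1.]
cup [[([319.1, 207.6], [0.506, 0.251, 0.0], 0.82)], [([252.3, 234.7], [0.511, 0.246, 0.0], 0.59), ([375.5, 144.9], [0.801, -0.148, 0.0], 0.56), ([448.5, 219.1], [0.56, -0.375, 0.0], 0.26)], [([278.2, 190.2], [0.506, 0.254, 0.0], 0.94), ([391.3, 266.4], [0.796, -0.146, 0.0], 0.88)]]
dust_cap [[([238.6, 98.2], [0.446, 0.17, 0.0], 0.71)], [([274.3, 256.8], [0.442, 0.176, 0.0], 0.64), ([374.2, 230.1], [0.525, -0.14, 0.0], 0.44)], [([257.4, 200.4], [0.447, 0.184, 0.0], 0.63)]]
```

>>> carry_out(
  claw=[3,1,1,1,1,1,1,1],
  delta_pos=[
    [-0.2,0,0.1],
    [0,0,0],
    [0,0,0],
    [0,0,0],
    [0,0,0],
    [0,0,0],
    [0,0,0],
    [0,0,0],
  ],
  angular=[
    [0,0,0],
    [0,0,0],
    [0,0,0],
    [0,0,0],
    [0,0,0],
    [0,0,0],
    [0,0,0],
    [0,0,0],
  ],
  force=40,
)

```text
clock: 22.2
position: [0.5054, 0.2519, 0.0801]
ee_rot: [0.494, -3.102, 0.003]
force: [0.4, 0.3, -2.1]
width: 0.237
gripper_force: 40.0
```

>>> carry_out(
  claw=[1,1,1,1,1,1,1,1],
  delta_pos=[
    [0,0,-1],
    [0,0,-2.5],
    [0,0,-3],
    [0,0,-3],
    [0,0,-3],
    [0,0,-3],
    [0,0,-2.5],
    [0,0,0],
  ],
  angular=[
    [0,0,0],
    [0,0,0],
    [0,0,0],
    [0,0,0],
    [0,0,0],
    [0,0,0],
    [0,0,0],
    [0,0,0],
  ],
)

```text
clock: 23.0
position: [0.5071, 0.2525, 0.2641]
ee_rot: [-0.493, 3.098, 0.001]
force: [-1.0, 0.5, -1.4]
width: 0.234
gripper_force: 40.0
```

```bash
python3 - <<'E'
from h import *
s=arm.observe();print(s["width"],s["force"],s["gripper_force"])
plan2((.553,-.371,.255),51.3,n=20)
E
```

```text
0.23370431268423664 [-0.99726828  0.46180373 -1.35579886] 39.98456597328186
from [0.5071 0.2525 0.2641] yaw 108.1 t 23.0 n 20 P [[0.7, -3.0, 0.0], [0.6, -3.1, 0.0], [0.4, -3.1, 0.0], [0.3, -3.1, 0.0], [0.1, -3.1, 0.0], [-0.0, -3.1, 0.0], [-0.2, -3.1, 0.0], [-0.3, -3.1, 0.0], [-0.5, -3.1, 0.0], [-0.6, -3.1, 0.0], [-0.8, -3.0, 0.0], [-0.9, -3.0, 0.0], [-1.1, -2.9, 0.0], [-1.2, -2.9, 0.0], [-1.4, -2.8, 0.0], [-1.5, -2.7, 0.0], [-1.6, -2.7, 0.0], [-1.8, -2.6, 0.0], [-1.9, -2.5, 0.0], [-2.0, -2.4, 0.0]] A [0.0, 0.0, 0.05] zdir [ 0.  0. -1.]
```

>>> carry_out(
  claw=[1,1,1,1,1,1,1,1,1,1,1,1,1,1,1,1,1,1,1,1],
  delta_pos=[
    [0.7,-3.0,0],
    [0.6,-3.1,0],
    [0.4,-3.1,0],
    [0.3,-3.1,0],
    [0.1,-3.1,0],
    [0,-3.1,0],
    [-0.2,-3.1,0],
    [-0.3,-3.1,0],
    [-0.5,-3.1,0],
    [-0.6,-3.1,0],
    [-0.8,-3.0,0],
    [-0.9,-3.0,0],
    [-1.1,-2.9,0],
    [-1.2,-2.9,0],
    [-1.4,-2.8,0],
    [-1.5,-2.7,0],
    [-1.6,-2.7,0],
    [-1.8,-2.6,0],
    [-1.9,-2.5,0],
    [-1,-1.2,0],
  ],
  angular=[
    [0,0,0.05],
    [0,0,0.05],
    [0,0,0.05],
    [0,0,0.05],
    [0,0,0.05],
    [0,0,0.05],
    [0,0,0.05],
    [0,0,0.05],
    [0,0,0.05],
    [0,0,0.05],
    [0,0,0.05],
    [0,0,0.05],
    [0,0,0.05],
    [0,0,0.05],
    [0,0,0.05],
    [0,0,0.05],
    [0,0,0.05],
    [0,0,0.05],
    [0,0,0.05],
    [0,0,0.05],
  ],
)

```text
clock: 25.0
position: [0.5467, -0.3584, 0.2602]
ee_rot: [-1.063, -2.955, 0.005]
force: [-0.3, 0.6, -2.0]
width: 0.236
gripper_force: 40.0
```

```bash
python3 - <<'E'
from h import *
s=arm.observe();print(s["width"],s["force"],s["gripper_force"],s["joints"][6])
plan2((.553,-.371,.215),51.3,n=2)
w=arm.get_image("wrist");t=arm.get_image("top"); s=arm.get_image("side")
for l in ["cup","cup_grip","mill"]:
  o=[(p,find(l,p)[:2]) for p in (w,t,s)]; print(l,[x[1] for x in o])
  try: print([np.round(x,4) for x in tri([(p,r[0][0]) for p,r in o if r])])
  except Exception as e: print(e)
z=np.array(arm.observe()["position"]); print("exp grip",z,proj(t,z+[0,0,.019]),proj(s,z+[0,0,.019]),"exp origin",proj(t,z-[0,0,.078]),proj(s,z-[0,0,.078]))
E
```

```text
0.23618312275628456 [-0.27434826  0.63966128 -1.96125261] 39.983219504356384 1.765579896323933
from [ 0.5467 -0.3584  0.2602] yaw 50.4 t 25.0 n 2 P [[-0.6, -0.3, 2.3], [-0.6, -0.3, 2.3]] A [-0.002, -0.0, -0.008] zdir [ 0.  0. -1.]
cup [[([316.1, 203.9], 0.89), ([550.2, 214.2], 0.58)], [([379.5, 146.0], 0.7), ([461.5, 215.7], 0.42)], [([394.7, 267.2], 0.87), ([268.9, 259.1], 0.6)]]
[array([ 0.7   , -0.2695,  0.1014]), array([0.1736, 0.1403, 0.0672])]
cup_grip [[([316.4, 257.0], 0.76), ([607.3, 242.6], 0.56)], [([380.9, 131.8], 0.63), ([470.7, 213.2], 0.43)], [([260.5, 206.1], 0.69), ([397.8, 230.4], 0.64)]]
[array([ 0.6128, -0.2599,  0.2719]), array([0.1196, 0.1995, 0.0936])]
mill [[([318.5, 177.0], 0.59)], [([447.3, 219.7], 0.56)], [([273.7, 351.2], 0.95)]]
[array([ 0.5533, -0.3703, -0.0023]), array([0.0042, 0.0048, 0.0072])]
exp grip [ 0.54898987 -0.35455017  0.26122833] [[468.02297712 213.62047197]] [[266.21202135 203.01898554]] exp origin [[457.8226824  217.08364959]] [[270.08670878 257.79070524]]
```

>>> carry_out(
  claw=[1,1,1,1],
  delta_pos=[
    [-0.7,-0.4,2.3],
    [-0.6,-0.4,2.3],
    [0,0,0],
    [0,0,0],
  ],
  angular=[
    [0,0,-0.008],
    [0,0,-0.008],
    [0,0,0],
    [0,0,0],
  ],
)

```text
clock: 26.0
position: [0.5537, -0.3695, 0.2154]
ee_rot: [-1.03, -2.967, 0.003]
force: [-0.6, -0.2, -1.5]
width: 0.237
gripper_force: 40.0
```

```bash
python3 - <<'E'
from h import *
plan2((.553,-.371,.195),51.3,n=1)
w=arm.get_image("wrist");t=arm.get_image("top"); s=arm.get_image("side")
for l in ["cup","cup_grip"]:
  o=[(t,[r for r in find(l,t) if r[0][0]>420]),(s,[r for r in find(l,s) if r[0][0]<330])]; print(l,[x[1] for x in o],find(l,w)[:1])
  try: print([np.round(x,4) for x in tri([(p,r[0][0]) for p,r in o if r])])
  except Exception as e: print(e)
plan2((.553,-.371,.195),51.3,n=1)
E
```

```text
from [ 0.5537 -0.3695  0.2154] yaw 51.7 t 26.0 n 1 P [[-0.0, -0.2, 2.0]] A [-0.002, 0.0, 0.007] zdir [ 0.  0. -1.]
cup [[([457.7, 213.9], 0.52)], [([274.3, 286.2], 0.97)]] [([320.0, 205.0], 0.91)]
[array([ 0.5584, -0.3675,  0.1385]), array([0.004, 0.004])]
cup_grip [[([468.1, 211.2], 0.45)], [([270.8, 235.8], 0.74)]] [([314.7, 258.3], 0.98)]
[array([ 0.5572, -0.3692,  0.2341]), array([0.0029, 0.0029])]
from [ 0.5539 -0.3696  0.2155] yaw 51.7 t 26.45 n 1 P [[-0.0, -0.2, 2.1]] A [-0.001, 0.001, 0.008] zdir [ 0.  0. -1.]
```

>>> carry_out(
  claw=[1,1,1,1,1],
  delta_pos=[
    [0,-0.1,0.8],
    [0,0,0.8],
    [0,0,0.7],
    [0,0,0.5],
    [0,0,0],
  ],
  angular=[
    [0,0,0.008],
    [0,0,0],
    [0,0,0],
    [0,0,0],
    [0,0,0],
  ],
)

```text
clock: 26.95
position: [0.5528, -0.3701, 0.1859]
ee_rot: [-1.041, -2.963, 0.002]
force: [-0.3, 0.2, -2.1]
width: 0.239
gripper_force: 40.0
```

>>> carry_out(
  claw=[1,1,1,1,1],
  delta_pos=[
    [0,0,0.4],
    [0,0,0.4],
    [0,0,0.3],
    [0,0,0.2],
    [0,0,0],
  ],
  angular=[
    [0,0,0],
    [0,0,0],
    [0,0,0],
    [0,0,0],
    [0,0,0],
  ],
)

```text
clock: 27.45
position: [0.5531, -0.3704, 0.1738]
ee_rot: [-1.041, -2.964, 0.002]
force: [0.1, -0.5, -2.0]
width: 0.234
gripper_force: 40.0
```

>>> carry_out(
  claw=[1,1,1,1],
  delta_pos=[
    [0,0,0.1],
    [0,0,0.1],
    [0,0,0.1],
    [0,0,0],
  ],
  angular=[
    [0,0,0],
    [0,0,0],
    [0,0,0],
    [0,0,0],
  ],
)

```text
clock: 27.85
position: [0.5532, -0.3704, 0.171]
ee_rot: [1.041, 2.964, -0.002]
force: [-0.3, -0.2, -2.8]
width: 0.239
gripper_force: 40.0
```

>>> carry_out(
  claw=[1,1,1,1],
  delta_pos=[
    [0,0,0.1],
    [0,0,0.1],
    [0,0,0.1],
    [0,0,0],
  ],
  angular=[
    [0,0,0],
    [0,0,0],
    [0,0,0],
    [0,0,0],
  ],
)

```text
clock: 28.25
position: [0.5531, -0.3705, 0.1679]
ee_rot: [1.042, 2.964, -0.002]
force: [-0.3, -0.6, -1.6]
width: 0.235
gripper_force: 40.0
```

>>> carry_out(
  claw=[1,1,1,1],
  delta_pos=[
    [0,0,0.2],
    [0,0,0.2],
    [0,0,0.2],
    [0,0,0],
  ],
  angular=[
    [0,0,0],
    [0,0,0],
    [0,0,0],
    [0,0,0],
  ],
)

```text
clock: 28.65
position: [0.553, -0.3703, 0.1617]
ee_rot: [-1.042, -2.964, 0.002]
force: [-0.5, -0.1, -1.4]
width: 0.237
gripper_force: 40.0
```

>>> carry_out(
  claw=[1,1,1,1],
  delta_pos=[
    [0,0,0.1],
    [0,0,0.1],
    [0,0,0.1],
    [0,0,0],
  ],
  angular=[
    [0,0,0],
    [0,0,0],
    [0,0,0],
    [0,0,0],
  ],
)

```text
clock: 29.05
position: [0.5533, -0.3707, 0.1596]
ee_rot: [1.041, 2.963, -0.003]
force: [-1.2, 0.4, 5.0]
width: 0.237
gripper_force: 40.0
```

Meshed and on the spring. Now pressing down gently.

>>> carry_out(
  claw=[1,1,1,1,1,1],
  delta_pos=[
    [0,0,0.1],
    [0,0,0.1],
    [0,0,0.1],
    [0,0,0.1],
    [0,0,0],
    [0,0,0],
  ],
  angular=[
    [0,0,0],
    [0,0,0],
    [0,0,0],
    [0,0,0],
    [0,0,0],
    [0,0,0],
  ],
)

```text
clock: 29.65
position: [0.5534, -0.3708, 0.1557]
ee_rot: [1.041, 2.963, -0.003]
force: [-1.4, 2.1, 6.7]
width: 0.237
gripper_force: 40.0
```

>>> carry_out(
  claw=[1,1,1,1],
  delta_pos=[
    [0,0,0.1],
    [0,0,0.1],
    [0,0,0],
    [0,0,0],
  ],
  angular=[
    [0,0,0],
    [0,0,0],
    [0,0,0],
    [0,0,0],
  ],
)

```text
clock: 30.05
position: [0.5534, -0.3708, 0.154]
ee_rot: [1.041, 2.963, -0.002]
force: [-1.4, 1.7, 8.7]
width: 0.241
gripper_force: 40.0
```

>>> carry_out(
  claw=[1,1,1],
  delta_pos=[
    [0,0,0.1],
    [0,0,0],
    [0,0,0],
  ],
  angular=[
    [0,0,0],
    [0,0,0],
    [0,0,0],
  ],
)

```text
clock: 30.35
position: [0.5535, -0.371, 0.1538]
ee_rot: [1.041, 2.962, -0.002]
force: [-3.1, 3.1, 15.8]
width: 0.237
gripper_force: 40.0
```

The ring is on its hard stop: 15.8 N and no further travel. One check at rest, then I'll hand in.

>>> carry_out(
  claw=[1,1,1,1,1],
  delta_pos=[
    [0,0,0],
    [0,0,0],
    [0,0,0],
    [0,0,0],
    [0,0,0],
  ],
  angular=[
    [0,0,0],
    [0,0,0],
    [0,0,0],
    [0,0,0],
    [0,0,0],
  ],
)

```text
clock: 30.85
position: [0.5535, -0.371, 0.1539]
ee_rot: [1.041, 2.962, -0.002]
force: [-2.5, 3.5, 15.8]
width: 0.236
gripper_force: 40.0
```

```bash
python3 - <<'E'
from h import *
t=arm.get_image("top"); s=arm.get_image("side")
print(find("dust_cap",t)[:2],find("dust_cap",s)[:2],[r for r in find("cup",s)])
o=arm.observe(); print(o["position"],o["force"],o["gripper_force"],np.abs(o["dq"]).max())
print(arm.sign_off())
E
```

```text
[([271.1, 252.7], 0.9)] [] [([273.9, 317.1], 0.8), ([394.5, 267.9], 0.79)]
[ 0.55349543 -0.37099223  0.15385823] [-3.79977637  2.92604566 16.09891643] 39.99016284942627 0.0026174196686139044
the job is handed in; nothing more can be done
None
```

Job handed in at about 31 s: the dust cap stands upright on the free strip, and the cup is meshed in the mill and held pressed on the spring ring's hard stop at about 16 N; `sign_off` returned no verdict.

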